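# Ready the dressing corner: nest the bowls and bring the light over

### The arm

A 6-joint arm with a two-finger parallel gripper is mounted at the origin on a cart in front of the work surface, level with it; the furniture and walls round the work are solid. World frame = base frame: x ahead of the robot, y to its left, z up, the work surface at z = 0. Lengths are in m, angles in rad, forces in N, time in s.
With the tool pointing down it reaches from about 0.4 to 0.825 m from the base axis. Payload 7 kg.
Tool frame: the origin (TCP) lies at the centre of the arm's flange, where the gripper is bolted on; the fingertips stand 178 mm ahead of it and the grasp point (between the pads) lies ahead of it (tcp_to_grasp is the z of the grasp point in the tool frame, in m); z points along the fingers, x is the direction in which the jaws open and shut, and the axes are right-handed (so a half turn about z gives the same grasp; the last joint's range is limited). The gripper opens to 88 mm and grips with 3 to 60 N. Pads are 19 mm wide; open, the fingers measure 130 mm over their backs; the gripper's body (78 mm by 193 mm) begins 47 mm behind the grasp point.
Start: joints at [-0.972, 0.359, 0.012, 0, -1.224, -0.288], TCP at [0.206, -0.643, 0.405] pointing down, gripper open.
Joint ranges: [-3.07, 3.07], [-1.43, 2.12], [-1.02, 1.25], [-3.03, 1.67], [-3.05, -0], [-3.03, 3.03]. Speed limits (rad/s): [2.39, 2.39, 3.01, 3.14, 3.14, 3.14].

### API

Orientations are given as [roll, pitch, yaw] about the fixed x, y, z axes, in that order (R = Rz(yaw) Ry(pitch) Rx(roll)).
In Python, from station import get_state, grab_frame, job_done, tcp_to_grasp gives the robot as it stands.
- The arm moves only by the tool drive_tool, never from a script. Its argument "moves" is a list of rows, each a list of 7 numbers: the shift along the tool's x, y, z in mm, then the turn, a rotation vector about the tool's x, y, z in degrees, then the closure, from -1 (fully open) to 1 (shut), so that 0 is half open. In form: [[dx, dy, dz, ax, ay, az, claw], ...]. A call has 1 to 12 rows; each row is the pose to reach, as a shift and turn from the pose commanded when the call began, along the tool's axes at that moment; what a row does not reach only later rows make up. A row lasts 1/8 s, in which the tool goes at most 62.5 mm and 10.7 degrees, less where a joint would pass 70% of its speed; a pose out of reach is approached as far as the arm can. A call with a gripper value outside its range is refused whole. The fingers move at their own pace and stop on an object; "grip_force" is the grip in N (left out, the last holds). Time passes only in rows, so rows that repeat a pose let the fingers close. It gives the time, the measured TCP pose, the force and the opening at its end, in the units of the state.
- get_state(): the state, without advancing time (a new reading comes with each control period).
- grab_frame(name): name is "scene" or "top" or "wrist"; returns a dict with "img" (400x640x3 uint8, red, green, blue), "range_z" (400x640 float32, m along the optical axis (not along the pixel's ray), 0 where there is no reading), "fovy" (degrees; the focal length in pixels is half the picture's height over the tangent of half this angle, whatever the lens; pixels are square), "cx", "cy" (the principal point, pixels), "rvec" (rotation vector, rad) and "tvec" (3), from world to camera coordinates, as OpenCV has them. Camera axes: x right, y down, z forward; pixel columns grow to the right and rows downward; lengths in m; the calibration is good to about 2 mm. A picture is of the moment at which its call begins.
- job_done(): hands the job in, once; it reports no verdict.
The state is a dict: "t": time; "q": joint angles; "qd": joint speeds; "joint_efforts": joint torques, N m; "eef_pos": TCP position; "ee_rot": TCP orientation; "force": force on the tool from outside, world axes, zero at the start; "moment": the same for the moment, N m; "width": finger opening in m.
Only numpy, scipy, OpenCV 4.12 (cv2) and the standard library are available. Lean on these libraries where they do the work, as an engineer would, in place of code of your own. Each camera call takes 0.05 s, during which the arm holds its last target. There are 200 camera calls.

### The job

Get this corner ready for the next dressing. Gather the washed vessels into one nest standing in the white basin, each upright in the next larger one that is there (basin, big steel bowl, small steel bowl, glass jar), and swing the sprung treatment light over from its parked side until it snaps onto its other stop. Only once the light is over, slide both controls on its base to their blue marks; leave the saline bottle and the swab box alone.

Things in the scene. Friction and masses are not known exactly. Their poses are not given: they have to be found in the camera images.
- basin: White plastic basin, loose, always there: 240 mm across the rim, 91 mm high, 0.3 kg. Inside, a flat floor 140 mm across, 5 mm above its underside; its walls flare to 225 mm inside at the rim. Origin: centre of its underside; z up. It need not be moved.
- big_bowl_mid (a point): Big steel bowl, loose, absent in some starts: 172 mm across the rim, 78 mm high, 132 mm across the foot, up to 0.26 kg. Straight flaring wall (14 degrees off upright), 8 mm thick, plain rim, inner floor 6 mm up and 114 mm across. Point: on its axis, 39 mm above the underside; z up. Lift it by its wall at the rim, one finger inside, one outside, firm grip. Nested, about 24 mm is free round its rim.
- small_bowl_mid (a point): Small steel bowl, loose, absent in some starts (at least one steel bowl is there): 106 mm across the rim, 64 mm high, 88 mm across the foot, up to 0.16 kg; wall 8 mm thick (9 degrees off upright), inner floor 6 mm up and 72 mm across. Point: on its axis, 32 mm above the underside; z up. Lifted by the rim like the big one. In the big bowl, about 24 mm is free round its rim.
- jar_mid (a point): Open glass jar, loose, always there: a plain tumbler 60 mm in diameter and 82 mm high, up to 0.18 kg. Point: on its axis, 41 mm above the underside; z up. It starts standing in the basin, so it must come out for a while to let a bowl in. It can be gripped across its body from above. In the small bowl it has 6 mm of play all round at the floor and its rim ends 24 mm above the bowl's.
- light_arm (a joint): Hinge of the sprung light arm, rad: 0 parked (leaning 0.95 to the left over its own controls), 0.95 upright, 1.80 working stop (leaning to the right over the worktop). The over-centre spring drives it away from upright to the nearer stop with up to 1 N m: 5 to 8 N at the handle pushes it over. Let go past 1.1 it snaps to the other stop. Thin post; round white lamp head 92 mm across at its end.
- light_handle (a point): Middle of the black handle that sticks out from the lamp head towards the robot: a round bar 16 mm in diameter, 85 mm long, parallel to the hinge axis (its x axis) and 200 mm from it, 110 mm in front of the arm's plane; its inner end is 15 mm clear of the head's edge. It can be pinched from above or pushed.
- light_pivot (a point): Point on the hinge axis of the light arm, 58 mm above the worktop, near the right end of the white light base. Its x is the hinge axis (away from the robot), y points along the base to its left end, z up. The base is 125 mm (x) by 260 mm (y) and 28 mm high, fixed; it reaches 220 mm to the +y side of this point, 40 mm to the -y side and 62 mm to either side in x.
- dimmer (a joint): Position in m of the brightness slider (nearer the robot), 0 to 0.070, growing towards the left end of the base (+y of light_pivot). It starts below 0.02; its blue mark is at 0.052. 1.5 N friction; it stays where it is left.
- dimmer_grip (a point): Centre of the brightness slider's black cap, 22 mm (x) by 16 mm (y, the sliding direction), 26 mm high; the point is 46 mm above the worktop and 10 mm below the cap's top. While the light is parked its head hangs above the caps.
- dimmer_mark (a point): Where dimmer_grip is when the slider stands at its blue mark; within 5 mm is on the mark.
- warmth (a joint): Position in m of the colour-warmth slider (farther from the robot), 0 to 0.070, growing in the same direction. It starts above 0.05; its blue mark is at 0.024. Same friction.
- warmth_grip (a point): Centre of the colour-warmth slider's black cap; same sizes as the other, 60 mm behind it.
- warmth_mark (a point): Where warmth_grip is when the slider stands at its blue mark; within 5 mm is on the mark.
- saline_bottle: Clear saline bottle, a bystander: 67 mm in diameter, 148 mm high, origin at the centre of its underside, z up. Leave it.
- swabs: Small carton of swabs, a bystander: 51 by 71 by 46 mm, origin at the centre of its underside, z up. Leave it.
There are look-alikes about, which are no part of the job. Leave any purple look-alike of the part that bears small_bowl_mid alone.

How it is judged:
By the outcome, as a careful person would: the job done as asked, in the order asked, and still so for the second after the job is handed in, with the robot touching nothing.
Of big_bowl, small_bowl only 1 to 2 are there at a start; the rules pass over those that are not, and their reading is None.
At some moment in a run one of big_bowl, small_bowl, jar may be knocked a few centimetres aside while the robot is not near it.
It also fails if it takes over 208 s, if anything falls off the work surface, if the arm or the gripper's body presses on something with over 40 N, if the wrist force passes 120 N, or if a joint passes its speed limit or range.

## Working session

There is one attempt and no reset: what is moved stays moved. The work goes in short steps, Python scripts to look and compute and a tool call to move; the robot and the scene stay as the last step left them, time stands still between calls to the robot, and variables do not carry over. Pictures are saved under pics/ and viewed, about 12 in all and at most 16, crops included, and the job is handed in when it is done.

Besides the shell and the picture viewer there is one more tool, called after ">>>" as name([rows], argument=value, ...), one row to a line, values as JSON. drive_tool: Moves the arm, as the interface text tells. Its arguments: {"type":"object","properties":{"moves":{"type":"array"},"grip_force":{"type":"number"}},"required":["moves"]}

```bash
mkdir -p pics; ls
cat > h.py <<'E'
import numpy as np, cv2
from scipy.spatial.transform import Rotation as R
from station import get_state, grab_frame, job_done, tcp_to_grasp
def frame(n, save=None):
    f=grab_frame(n); 
    if save: cv2.imwrite('pics/'+save, f['img'][:,:,::-1])
    return f
def cloud(f):
    z=f['range_z']; h,w=z.shape; fl=h/2/np.tan(np.radians(f['fovy'])/2)
    u,v=np.meshgrid(np.arange(w),np.arange(h))
    P=np.stack([(u-f['cx'])*z/fl,(v-f['cy'])*z/fl,z],-1)
    Rm=cv2.Rodrigues(np.array(f['rvec'],float))[0]
    W=(P-np.array(f['tvec']).ravel())@Rm
    W[z<=0]=np.nan
    return W
def circle(p):
    A=np.c_[2*p[:,:2],np.ones(len(p))]; s=np.linalg.lstsq(A,(p[:,:2]**2).sum(1),rcond=None)[0]
    return s[0],s[1],np.sqrt(s[2]+s[0]**2+s[1]**2)
E
python3 - <<'E'
from h import *
s=get_state(); print(s, tcp_to_grasp)
for n in('top','scene'):
    f=frame(n,n+'0.png'); np.save(n+'0.npy',cloud(f)); print(n,f['fovy'],f['tvec'],f['rvec'])
E
```

```text
pics
{'t': 0.0, 'q': array([-9.71917438e-01,  3.59396971e-01,  1.10377990e-02, -3.48938432e-04,
       -1.22413020e+00, -2.88082189e-01]), 'qd': array([-6.23372695e-05,  3.48823346e-05,  1.88610045e-04,  1.74203256e-03,
       -1.32338540e-04, -1.82608864e-03]), 'joint_efforts': array([ 9.44304229e-04, -5.82711160e+01,  2.93062592e+01,  6.99709520e+00,
        6.88963104e-03, -1.85733165e-04]), 'eef_pos': array([ 0.20634743, -0.64246933,  0.40370698]), 'ee_rot': array([-3.14142609e+00, -1.71647863e-03,  1.88147405e+00]), 'force': array([0.1477679 , 0.15311022, 0.07615829]), 'moment': array([-0.0124502 ,  0.02108816, -0.03265119]), 'width': 0.08775461464852084} 0.1593
top 45.12568711272341 [-0.04971707  0.52730734  1.74312007] [ 2.11784775 -2.16701954  0.12188974]
scene 46.2297678688552 [0.37331095 0.32374999 1.41564205] [ 0.79816754 -2.43970321  1.27004316]
```

View pics/top0.png

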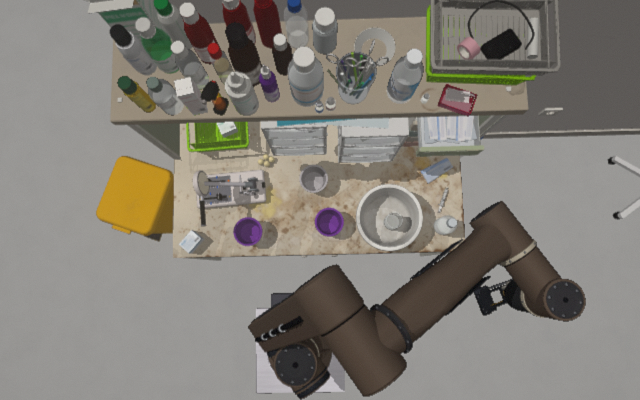

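View pics/scene0.png

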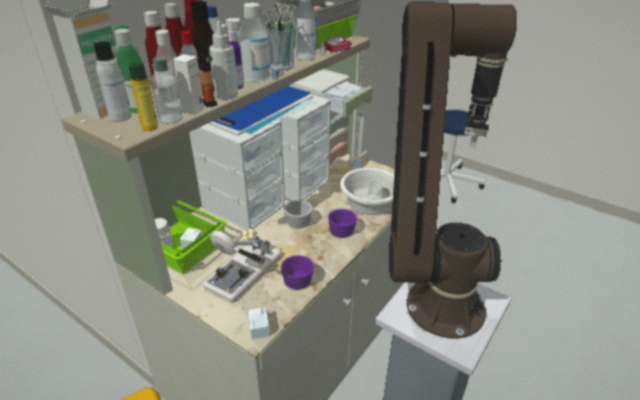

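The top view shows the small steel bowl at (314,180), with purple look-alikes at (248,232) and (329,222). The basin is at (390,218) with the jar in it at (398,222), and the light base is at (233,188) with its head at (202,183) and the handle at (202,210). There is no big bowl. Next I'll measure.

Run:
```python
from h import *
W=np.load('top0.npy'); im=cv2.imread('pics/top0.png')
def box(u0,u1,v0,v1): return W[v0:v1,u0:u1].reshape(-1,3)
for n,b in dict(steel=(295,333,160,198),jar=(385,412,210,236),basin=(350,428,180,255),bottle=(432,460,215,240),swab=(178,204,228,256),base=(190,275,165,225),purp1=(230,266,215,250),purp2=(312,347,205,238)).items():
    p=box(*b); p=p[np.isfinite(p[:,0])]; zt=np.percentile(p[:,2],97)
    q=p[p[:,2]>0.02]
    print(n,'z97',zt.round(3),'q min',q.min(0).round(3),'max',q.max(0).round(3))
    t=p[(p[:,2]>zt-.012)]
    print('   circle',np.round(circle(t),3),len(t))
for (u,v) in [(202,183),(202,205),(202,215),(254,188),(300,180),(314,180),(390,200),(398,222),(400,300),(320,110),(290,140),(370,150),(420,150),(320,240)]: print((u,v),W[v,u].round(3))
a=cv2.resize(im[160:260,170:290],None,fx=6,fy=6,interpolation=cv2.INTER_CUBIC)
cv2.imwrite('pics/base0.png',a)
```

```text
steel z97 0.067 q min [ 0.561 -0.114  0.02 ] max [ 0.665 -0.011  0.08 ]
   circle [ 0.614 -0.064  0.048] 196
jar z97 0.087 q min [ 0.398 -0.42   0.02 ] max [ 0.493 -0.319  0.095]
   circle [ 0.447 -0.354  0.03 ] 63
basin z97 0.093 q min [ 0.346 -0.449  0.02 ] max [ 0.583 -0.213  0.107]
   circle [ 0.463 -0.329  0.109] 902
bottle z97 0.15 q min [ 0.4   -0.568  0.02 ] max [ 0.465 -0.502  0.158]
   circle [ 0.433 -0.536  0.012] 77
swab z97 0.054 q min [0.353 0.35  0.021] max [0.437 0.433 0.06 ]
   circle [0.396 0.392 0.025] 249
base z97 0.199 q min [0.444 0.105 0.02 ] max [0.678 0.377 0.226]
   circle [0.556 0.31  0.041] 218
purp1 z97 0.068 q min [0.376 0.128 0.02 ] max [0.478 0.228 0.074]
   circle [0.426 0.177 0.048] 205
purp2 z97 0.068 q min [ 0.401 -0.168  0.02 ] max [ 0.504 -0.066  0.077]
   circle [ 0.453 -0.117  0.048] 201
(202, 183) [0.584 0.313 0.191]
(202, 205) [0.509 0.313 0.188]
(202, 215) [0.476 0.315 0.177]
(254, 188) [0.584 0.154 0.062]
(300, 180) [ 0.61  -0.015  0.059]
(314, 180) [ 0.618 -0.066  0.01 ]
(390, 200) [ 0.535 -0.348  0.01 ]
(398, 222) [ 0.452 -0.375  0.004]
(400, 300) [ 0.218 -0.254  0.758]
(320, 110) [ 0.707 -0.095  0.555]
(290, 140) [0.714 0.008 0.233]
(370, 150) [ 0.677 -0.259  0.218]
(420, 150) [ 0.637 -0.395  0.364]
(320, 240) [ 0.392 -0.083  0.002]
```

View pics/base0.png

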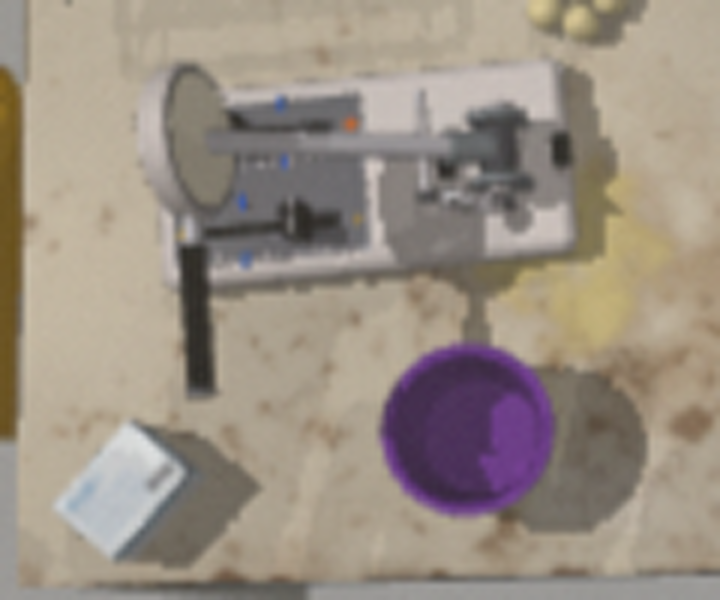

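Run:
```python
from h import *
W=np.load('top0.npy'); im=cv2.imread('pics/top0.png')
V=W.reshape(-1,3); V=V[np.isfinite(V[:,0])]
def sel(x0,x1,y0,y1,z0,z1): 
    m=(V[:,0]>x0)&(V[:,0]<x1)&(V[:,1]>y0)&(V[:,1]<y1)&(V[:,2]>z0)&(V[:,2]<z1); return V[m]
b=sel(.33,.6,-.47,-.2,.084,.1)
c=np.array([.463,-.331])
for i in range(3):
    r=np.hypot(*(b[:,:2]-c).T); rb=b[(r>.1)&(r<.13)]; s=circle(rb); c=np.array(s[:2])
print('basin',np.round(s,4))
p=sel(.36,.57,-.43,-.23,.03,.12); r=np.hypot(*(p[:,:2]-c).T)
# expected wall height at r
wall=.005+(r-.07)/.0425*.086
j=p[(p[:,2]>wall+.02)&(r<.1)]; print('jar pts',len(j),j.min(0).round(3),j.max(0).round(3)); 
jt=j[j[:,2]>.075]; print(np.round(circle(jt),4),len(jt), jt[:,2].mean())
# steel bowl rim
t=sel(.55,.68,-.12,0,.055,.07); print('steel',np.round(circle(t),4))
# base
q=sel(.45,.72,.03,.42,.02,.036); rect=cv2.minAreaRect((q[:,:2]*1000).astype(np.float32)); print('base',rect,len(q))
# furniture in front
for y in np.arange(-.45,.3,.05):
    f=sel(.6,.9,y,y+.05,.1,.5); print(y.round(2), f[:,0].min().round(3) if len(f) else None, end='; ')
# handle
hd=sel(.43,.54,.25,.36,.12,.22); print('\nhandle',hd.min(0).round(3),hd.max(0).round(3),np.polyfit(hd[:,0],hd[:,1],1))
h2=hd[hd[:,2]>.17]; print(h2.mean(0))
cv2.imwrite('pics/basin0.png',cv2.resize(im[175:262,345:435],None,fx=6,fy=6,interpolation=cv2.INTER_CUBIC))
```

```text
basin [ 0.4629 -0.33    0.1116]
jar pts 119 [ 0.423 -0.421  0.031] [ 0.504 -0.319  0.095]
[ 0.4576 -0.3559  0.0311] 61 0.08445989236718608
steel [ 0.6137 -0.0639  0.0482]
base ((623.8922729492188, 212.80345153808594), (259.48468017578125, 313.8101501464844), 65.96888732910156) 1479
-0.45 0.628; -0.4 0.632; -0.35 0.67; -0.3 0.669; -0.25 0.671; -0.2 0.678; -0.15 0.699; -0.1 0.699; -0.05 0.699; -0.0 0.7; 0.05 0.7; 0.1 0.7; 0.15 0.701; 0.2 0.601; 0.25 0.701; 
handle [0.439 0.301 0.17 ] [0.54  0.324 0.192] [0.07977031 0.27413004]
[0.48607492 0.31290439 0.18104396]
```

View pics/basin0.png

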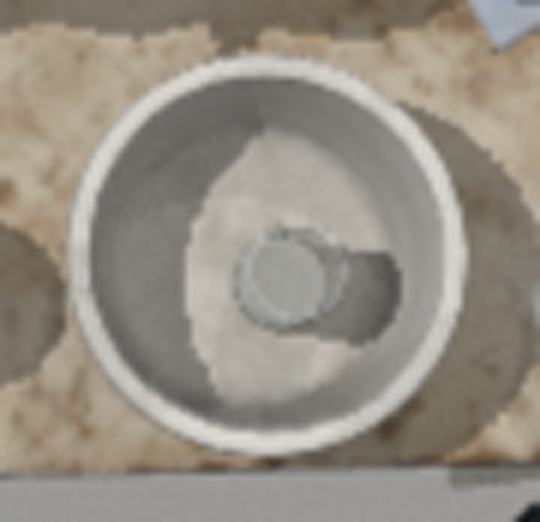

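```bash
cat >> h.py <<'E'
SAG=np.array([0,0,.0013])
def plan(pts):
    """pts: (x,y,z,yaw_deg,tilt rotvec world deg or None) of GRASP point -> rows (one each)"""
    s=get_state(); R0=R.from_euler('xyz',s['ee_rot']); p0=s['eef_pos']+SAG
    for x,y,z,yaw,*t in pts:
        Rt=R.from_euler('xyz',[np.pi,0,np.radians(yaw)])
        if t: Rt=R.from_rotvec(np.radians(t[0]))*Rt
        p=np.array([x,y,z])-Rt.apply([0,0,tcp_to_grasp])
        print(np.round(np.r_[R0.inv().apply(p-p0)*1000,np.degrees((R0.inv()*Rt).as_rotvec())],1).tolist())
def st():
    s=get_state(); Rt=R.from_euler('xyz',s['ee_rot'])
    print('t',round(s['t'],2),'grasp',(s['eef_pos']+Rt.apply([0,0,tcp_to_grasp])).round(4),'rpy',np.degrees(s['ee_rot']).round(1),'F',np.round(s['force'],1),'w',round(s['width'],4),'q',np.round(s['q'],2))
E
python3 - <<'E'
from h import *
plan([(.35,-.4,.24,180),(.40,-.356,.24,180)])
E
```

```text
[187.0, 210.9, 6.1, 0.0, -0.1, -72.2]
[213.6, 272.0, 6.1, 0.0, -0.1, -72.2]
```

>>> drive_tool([
  [187,211,6,0,0,-72.2,-1],
  [187,211,6,0,0,-72.2,-1],
  [187,211,6,0,0,-72.2,-1],
  [187,211,6,0,0,-72.2,-1],
  [214,272,6,0,0,-72.2,-1],
  [214,272,6,0,0,-72.2,-1],
  [214,272,6,0,0,-72.2,-1],
  [214,272,6,0,0,-72.2,-1],
  [214,272,6,0,0,-72.2,-1],
  [214,272,6,0,0,-72.2,-1],
], grip_force=40)

```text
t: 1.35
eef_pos: [0.3996, -0.3561, 0.3986]
ee_rot: [3.141, -0.0, 3.139]
force: [-0.4, -0.2, -0.8]
width: 0.0876
```

Run:
```python
from h import *
st(); f=frame('wrist','w1.png'); W=cloud(f); np.save('w1.npy',W)
Rm=cv2.Rodrigues(np.array(f['rvec'],float))[0]; print('cam',(-Rm.T@np.array(f['tvec']).ravel()).round(3), Rm[2].round(2))
```

```text
t 1.35 grasp [ 0.3995 -0.3561  0.2393] rpy [180.   -0.  179.9] F [-0.4 -0.2 -0.8] w 0.0876 q [-0.36  0.13 -0.3  -0.   -1.13  0.36]
cam [ 0.4   -0.422  0.379] [ 0.    0.25 -0.97]
```

View pics/w1.png

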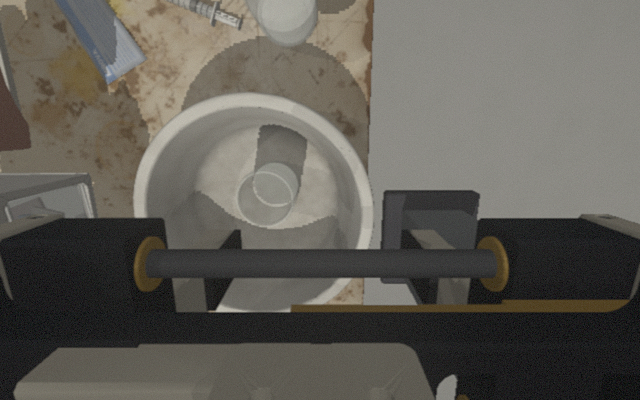

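The jar rim shows at about (276,184) in the wrist view. The gripper hangs at the bottom of the frame, so the camera looks to -y. I'll project that pixel onto the rim plane.

```bash
cat >> h.py <<'E'
def ray(f,u,v,z):
    fl=200/np.tan(np.radians(f['fovy'])/2); Rm=cv2.Rodrigues(np.array(f['rvec'],float))[0]
    c=-Rm.T@np.array(f['tvec']).ravel(); d=Rm.T@np.array([(u-f['cx'])/fl,(v-f['cy'])/fl,1]); return c+d*(z-c[2])/d[2]
E
python3 - <<'E'
from h import *
W=np.load('w1.npy'); V=W[140:240,225:320].reshape(-1,3); V=V[np.isfinite(V[:,0])]
j=V[(V[:,2]>.07)&(V[:,2]<.1)]; print(len(j)); print('jar',np.round(circle(j),4), j[:,2].mean())
f=grab_frame('wrist'); print(ray(f,276,184,.087).round(4), ray(f,265,198,.005).round(4))
f=grab_frame('top'); print(ray(f,393.7,221.2,.087).round(4))
plan([(.4576,-.3553,.24,180)])
E
```

```text
981
jar [ 0.4551 -0.3496  0.0277] 0.08287097226302302
[ 0.4434 -0.3642  0.087 ] [ 0.4702 -0.33    0.005 ]
[ 0.4477 -0.3468  0.087 ]
[-57.9, 0.8, 0.6, 0.0, -0.0, -0.1]
```

Run:
```python
from h import *
W=np.load('w1.npy'); f=grab_frame('wrist')
for u,v in [(276,184),(265,198),(262,201),(240,201),(285,200),(262,224)]: print(u,v,W[v,u].round(3),ray(f,u,v,.087).round(4))
im=f['img'][140:240,215:320,::-1]; cv2.imwrite('pics/jar.png',cv2.resize(im,None,fx=6,fy=6,interpolation=cv2.INTER_CUBIC))
z=W[140:240:6,225:320:4,2]*1000
print(np.nan_to_num(z).astype(int))
```

```text
276 184 [ 0.455 -0.349  0.011] [ 0.4435 -0.3641  0.087 ]
265 198 [ 0.469 -0.332  0.013] [ 0.4548 -0.3501  0.087 ]
262 201 [ 0.472 -0.328  0.014] [ 0.4579 -0.347   0.087 ]
240 201 [ 0.481 -0.346  0.081] [ 0.4796 -0.347   0.087 ]
285 200 [ 0.444 -0.329  0.013] [ 0.4352 -0.348   0.087 ]
262 224 [ 0.459 -0.323  0.086] [ 0.4591 -0.3231  0.087 ]
[[ 12  10  10   8   7   4   7   6   5   6   7   8   7   5   6   7   6   8
    8  13  17  25  39  54]
 [  7   8   6   6   6   5   5   5   4   4   6   5   4   6   5   5   7   5
    6   8   8  12  17  28]
 [  6   6   0   5   5   5   6   6   4   6   6   4   6   5   6   5   6   6
    4   5   6   7  10  12]
 [  5   5   5   6   4   6   5   5   4   4   5   4   5   6   4   5   5   5
    5   5   5   6   6   8]
 [  5   6   5   4   5   5   4   5   4  22  46  48  46  40  31  21   5   4
    5   5   5   5   5   6]
 [  4   5   4   5   6   6   6  75  78  79  82  79  77  73  64  55  39  19
    6   5   4   6   3   6]
 [  4   4   4   5   5  76  89  16  13  11  12  13  12  87  84  77  64  44
   17   6   5   5   5   5]
 [  5   5   5   5  87  57  31  14  13  12  13  13  
[... 259 characters left out ...]
 6   5  87  69  55  43  31  19  15  14  13  12  13  14  12  13  87
    5   5   5   5   5   5]
 [  5   5   6  88  81  65  54  45  35  26  19  13  13  13  14  21  37  76
    6   4   6   5   5   6]
 [  5   5   4   5  88  80  66  59  52  46  41  36  35  37  42  55  86   5
    5   5   6   5   4   6]
 [  4   6   5   5   3  87  83  74  66  63  60  58  60  63  81  87   6   6
    6   5   4   5   6   5]
 [  7   4   4   6   5   5   5  87  87  86  85  86  86  88   6   6   6   6
    5   4   5   5   5   6]
 [226 226 222 222   4   4   4   5   6   5   5   6   4   4   4   4   5   4
    5   5   6   6   6   7]
 [234 231   0 227   6   5   6   4   5   7   5   5   4   4   6   6   5   5
    4   6   6   5   6   7]]
```

View pics/jar.png

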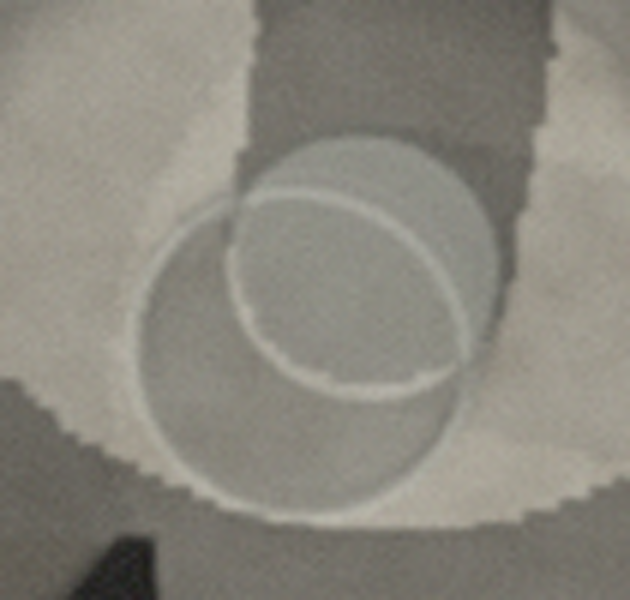

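The upper ellipse centred at about (265,199) is the rim, which puts the jar at (0.455,-0.349). I'll descend and grip it near the rim.

Run:
```python
from h import *
plan([(.455,-.3495,.24,180),(.455,-.3495,.086,180)])
```

```text
[-55.3, 6.5, 0.6, 0.0, -0.0, -0.1]
[-55.3, 6.5, 154.6, 0.0, -0.0, -0.1]
```

>>> drive_tool([
  [-55,6.5,0,0,0,0,-1],
  [-55,6.5,20,0,0,0,-1],
  [-55,6.5,80,0,0,0,-1],
  [-55,6.5,130,0,0,0,-1],
  [-55,6.5,154.5,0,0,0,-1],
  [-55,6.5,154.5,0,0,0,-1],
  [-55,6.5,154.5,0,0,0,1],
  [-55,6.5,154.5,0,0,0,1],
  [-55,6.5,154.5,0,0,0,1],
  [-55,6.5,154.5,0,0,0,1],
  [-55,6.5,154.5,0,0,0,1],
  [-55,6.5,154.5,0,0,0,1],
], grip_force=35)

```text
t: 3.05
eef_pos: [0.4551, -0.3494, 0.2451]
ee_rot: [-3.141, 0.001, -3.141]
force: [-2.1, 0.7, 5.9]
width: 0.0581
```

Run:
```python
from h import *
st()
plan([(.455,-.3495,.24,180),(.44,.03,.24,180),(.44,.03,.085,180)])
```

```text
t 3.05 grasp [ 0.4552 -0.3495  0.0858] rpy [-1.8e+02  1.0e-01 -1.8e+02] F [-2.1  0.7  5.9] w 0.0581 q [-0.31  0.35 -0.41  0.   -0.81  0.31]
[-0.1, -0.2, -152.9, -0.0, 0.1, 0.0]
[14.8, 379.3, -153.2, -0.0, 0.1, 0.0]
[14.9, 379.4, 1.8, -0.0, 0.1, 0.0]
```

>>> drive_tool([
  [0,0,-60,0,0,0,1],
  [0,0,-120,0,0,0,1],
  [0,20,-150,0,0,0,1],
  [5,80,-150,0,0,0,1],
  [10,140,-150,0,0,0,1],
  [15,200,-150,0,0,0,1],
  [15,260,-150,0,0,0,1],
  [15,320,-150,0,0,0,1],
  [15,379,-150,0,0,0,1],
  [15,379,-150,0,0,0,1],
  [15,379,-150,0,0,0,1],
])

```text
t: 4.42
eef_pos: [0.4396, 0.03, 0.394]
ee_rot: [-3.142, -0.0, -3.14]
force: [-0.5, -0.1, -1.8]
width: 0.0584
```

>>> drive_tool([
  [0,0,60,0,0,0,1],
  [0,0,120,0,0,0,1],
  [0,0,145,0,0,0,1],
  [0,0,154,0,0,0,1],
  [0,0,154,0,0,0,1],
  [0,0,154,0,0,0,-1],
  [0,0,154,0,0,0,-1],
  [0,0,154,0,0,0,-1],
  [0,0,154,0,0,0,-1],
  [0,0,100,0,0,0,-1],
  [0,0,40,0,0,0,-1],
  [0,0,-40,0,0,0,-1],
])

```text
t: 5.92
eef_pos: [0.4394, 0.0297, 0.4186]
ee_rot: [-3.141, -0.0, -3.141]
force: [1.7, 0.5, -0.4]
width: 0.0877
```

Run:
```python
from h import *
st()
f=frame('top','top1.png'); W=cloud(f); V=W.reshape(-1,3); V=V[np.isfinite(V[:,0])]
def sel(x0,x1,y0,y1,z0,z1): 
    m=(V[:,0]>x0)&(V[:,0]<x1)&(V[:,1]>y0)&(V[:,1]<y1)&(V[:,2]>z0)&(V[:,2]<z1); return V[m]
t=sel(.5,.7,-.2,.08,.055,.07); print('steel',len(t),np.round(circle(t),4))
w=frame('wrist','w2.png')
plan([(.614,-.01,.25,90)])
```

```text
t 5.92 grasp [0.4394 0.0296 0.2593] rpy [-180.   -0. -180.] F [ 1.7  0.5 -0.4] w 0.0877 q [ 0.52 -0.05 -0.45 -0.   -1.17 -0.52]
steel 211 [ 0.6056 -0.0986  0.0673]
[-172.5, -40.4, 17.5, 0.7, 0.3, 90.1]
```

View pics/top1.png

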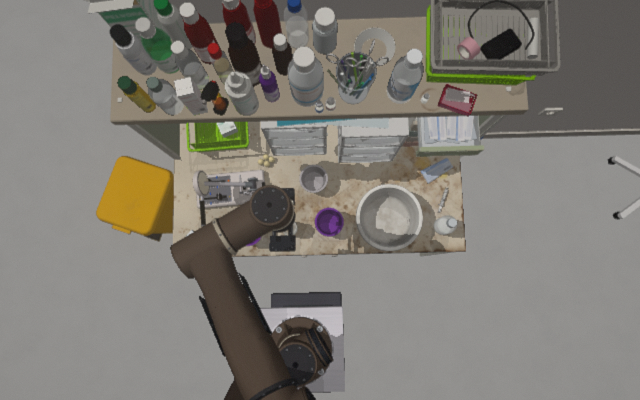

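The basin is now empty and the steel bowl is still at (314,180). I'll move over the bowl's left rim and look from near.

>>> drive_tool([
  [-60,-30,10,0,0,10,-1],
  [-120,-40,10,0,0,20,-1],
  [-132,-40,10,0,0,30,-1],
  [-132,-40,10,0,0,90,-1],
  [-132,-40,10,0,0,90,-1],
  [-132,-40,10,0,0,90,-1],
  [-132,-40,10,0,0,90,-1],
  [-132,-40,10,0,0,90,-1],
  [-132,-40,10,0,0,90,-1],
  [-132,-40,10,0,0,90,-1],
  [-132,-40,10,0,0,90,-1],
])

```text
t: 7.4
eef_pos: [0.5719, -0.0101, 0.4065]
ee_rot: [-3.141, 0.0, 1.573]
force: [0.1, -0.2, 0.6]
width: 0.0882
```

Run:
```python
from h import *
st()
w=frame('wrist','w3.png'); W=cloud(w); V=W.reshape(-1,3); V=V[np.isfinite(V[:,0])]
m=(V[:,0]>.5)&(V[:,0]<.7)&(V[:,1]>-.16)&(V[:,1]<.04)&(V[:,2]>.058)&(V[:,2]<.07); t=V[m]
print(len(t),np.round(circle(t),4),t.min(0),t.max(0))
```

```text
t 7.4 grasp [ 0.5718 -0.0101  0.2472] rpy [-180.     0.    90.2] F [ 0.1 -0.2  0.6] w 0.0882 q [ 0.32  0.19 -0.22 -0.   -1.16 -1.89]
1629 [ 0.5637 -0.0715  0.0594] [ 0.50000795 -0.14541622  0.0580357 ] [ 0.64658837 -0.01175512  0.06680325]
```

View pics/w3.png

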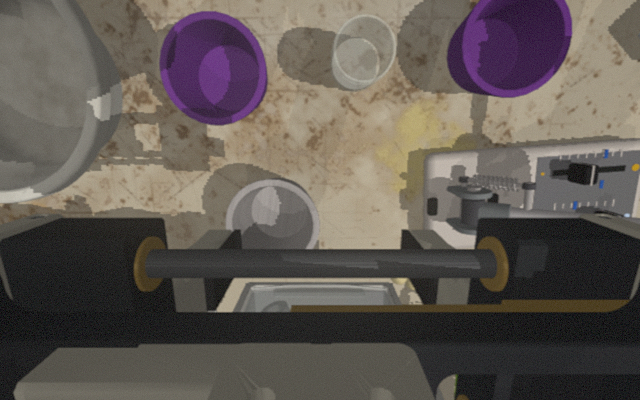

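The steel bowl's rim is around (273,215), and the jar stands at (362,52). I'll refit using the steel bowl only.

Run:
```python
from h import *
w=grab_frame('wrist'); W=cloud(w); V=W.reshape(-1,3); V=V[np.isfinite(V[:,0])]
m=(V[:,0]>.54)&(V[:,0]<.7)&(V[:,1]>-.16)&(V[:,1]<.04)&(V[:,2]>.060)&(V[:,2]<.067); t=V[m]
s=circle(t); print(len(t),np.round(s,4),t.min(0),t.max(0)); cx,cy=s[:2]
T=[-7,0,0]
plan([(cx,cy+.048,.20,90,T),(cx,cy+.048,.057,90,T)])
```

```text
1242 [ 0.6157 -0.0637  0.0479] [ 0.56477251 -0.11618729  0.06000199] [ 0.64584793 -0.01177927  0.06648482]
[13.9, 43.8, 49.8, 0.0, -7.0, 0.1]
[13.9, 43.8, 192.8, 0.0, -7.0, 0.1]
```

>>> drive_tool([
  [14,44,0,0,-7,0,-1],
  [14,44,50,0,-7,0,-1],
  [14,44,110,0,-7,0,-1],
  [14,44,165,0,-7,0,-1],
  [14,44,192,0,-7,0,-1],
  [14,44,192,0,-7,0,-1],
  [14,44,192,0,-7,0,1],
  [14,44,192,0,-7,0,1],
  [14,44,192,0,-7,0,1],
  [14,44,192,0,-7,0,1],
  [14,44,192,0,-7,0,1],
  [14,44,192,0,-7,0,1],
], grip_force=55)

```text
t: 9.0
eef_pos: [0.6159, 0.0038, 0.2147]
ee_rot: [3.142, 0.122, 1.571]
force: [-0.3, 0.1, -0.1]
width: 0.0331
```

Run:
```python
from h import *
st()
w=frame('wrist','w4.png')
T=[-7,0,0]
print("grip offset used: bowl centre (.6157,-.0637)")
s=get_state(); g=s['eef_pos']+R.from_euler('xyz',s['ee_rot']).apply([0,0,tcp_to_grasp])
off=g-[.6157,-.0637,.032]; print(off)
c=np.array([.463,-.330])
plan([(*(g+[0,0,.14]),90,T),(*(c+off[:2]),g[2]+.14,90,T),(*(c+off[:2]),g[2]+.007,90,T)])
```

```text
t 9.0 grasp [ 0.6159 -0.0156  0.0566] rpy [180.   7.  90.] F [-0.3  0.1 -0.1] w 0.0331 q [ 0.36  0.44 -0.41  0.17 -0.77 -2.05]
grip offset used: bowl centre (.6157,-.0637)
[0.00015471 0.0480776  0.02455009]
[-16.9, -0.0, -137.7, -0.0, 0.0, 0.0]
[-281.2, -152.7, -105.2, -0.0, 0.0, 0.0]
[-265.0, -152.7, 26.8, -0.0, 0.0, 0.0]
```

>>> drive_tool([
  [0,0,0,0,0,0,1],
  [0,0,0,0,0,0,1],
  [0,0,0,0,0,0,1],
  [0,0,0,0,0,0,1],
  [0,0,0,0,0,0,1],
  [0,0,0,0,0,0,1],
])

```text
t: 9.8
eef_pos: [0.6157, 0.0036, 0.2148]
ee_rot: [-3.141, 0.123, 1.571]
force: [-2.3, -2.9, 5.2]
width: 0.009
```

>>> drive_tool([
  [-4,0,-30,0,0,0,1],
  [-10,0,-80,0,0,0,1],
  [-17,0,-138,0,0,0,1],
  [-17,0,-138,0,0,0,1],
  [-60,-30,-133,0,0,0,1],
  [-110,-60,-127,0,0,0,1],
  [-160,-90,-120,0,0,0,1],
  [-215,-120,-113,0,0,0,1],
  [-260,-150,-108,0,0,0,1],
  [-281,-153,-105,0,0,0,1],
  [-281,-153,-105,0,0,0,1],
  [-281,-153,-105,0,0,0,1],
])

```text
t: 11.3
eef_pos: [0.4631, -0.2619, 0.3524]
ee_rot: [-3.141, 0.122, 1.571]
force: [-0.6, 0.0, -1.7]
width: 0.0092
```

Run:
```python
from h import *
st()
w=frame('wrist','w5.png'); f=frame('top','top2.png')
a=w['img']; b=cv2.resize(f['img'][150:260,300:470],(640,414))
cv2.imwrite('pics/c5.png',cv2.resize(np.vstack([a,b]),(480,600))[:,:,::-1])
T=[-7,0,0]
plan([(.463,-.330+.048,.0645,90,T),(.463,-.330+.048,.062,90,T)])
```

```text
t 11.3 grasp [ 0.463  -0.2812  0.1943] rpy [-180.    7.   90.] F [-0.6  0.  -1.7] w 0.0092 q [-0.1   0.15 -0.46  0.15 -0.95 -1.56]
[14.9, -0.3, 130.6, -0.0, -0.0, 0.1]
[15.2, -0.3, 133.0, -0.0, -0.0, 0.1]
```

View pics/c5.png

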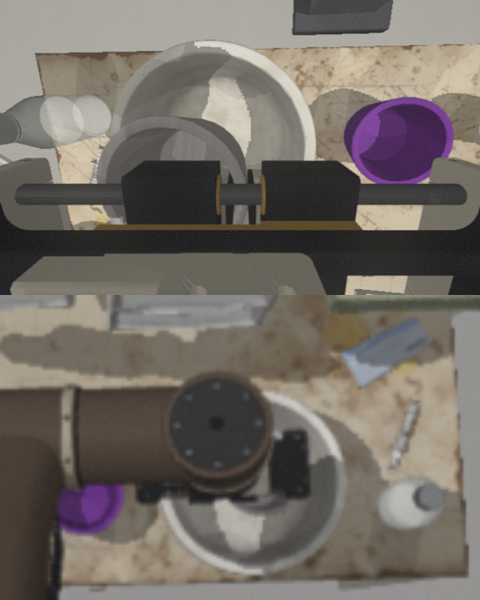

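The bowl is held and sits over the basin, clear all round. I'll lower it and open only about 20 mm so the outer finger stays off the basin wall.

>>> drive_tool([
  [6,0,50,0,0,0,1],
  [11,0,100,0,0,0,1],
  [15,0,122,0,0,0,1],
  [15,0,131.5,0,0,0,1],
  [15,0,131.5,0,0,0,1],
  [15,0,131.5,0,0,0,1],
])

```text
t: 12.15
eef_pos: [0.4636, -0.2632, 0.2215]
ee_rot: [3.14, 0.122, 1.572]
force: [-0.8, 1.2, -1.2]
width: 0.0091
```

>>> drive_tool([
  [0,0,0,0,0,0,0.55],
  [0,0,0,0,0,0,0.55],
  [0,0,0,0,0,0,0.55],
  [0,0,0,0,0,0,0.55],
  [0,0,-30,0,0,0,0.55],
  [0,0,-80,0,0,0,0.55],
  [0,0,-130,0,0,0,-1],
  [0,0,-170,0,0,0,-1],
  [0,0,-170,0,0,0,-1],
])

```text
t: 13.28
eef_pos: [0.4637, -0.2427, 0.3931]
ee_rot: [3.135, 0.123, 1.571]
force: [0.4, 0.1, -0.5]
width: 0.0446
```

Run:
```python
from h import *
st()
plan([(.44,.03,.24,180),(.44,-.33,.24,180),(.48,.03,.24,180)])
```

```text
t 13.28 grasp [ 0.4647 -0.2623  0.235 ] rpy [179.6   7.1  90. ] F [ 0.4  0.1 -0.5] w 0.0446 q [-0.06  0.1  -0.42  0.14 -1.04 -1.58]
[270.0, -23.4, -38.6, -5.2, 5.8, -89.8]
[-87.3, -23.7, 5.7, -5.2, 5.8, -89.8]
[270.0, 16.6, -38.3, -5.2, 5.8, -89.8]
```

Run:
```python
from h import *
f=frame('top','top3.png'); W=cloud(f); V=W.reshape(-1,3); V=V[np.isfinite(V[:,0])]
m=(abs(V[:,2]-.067)<.008)&(np.hypot(V[:,0]-.463,V[:,1]+.33)<.085); t=V[m]; print(len(t), np.round(circle(t),4) if len(t)>5 else '')
plan([(.464,-.262,.26,90),(.50,.03,.26,90)])
```

```text
73 [ 0.4595 -0.3282  0.0459]
[-22.6, 1.1, -24.5, 0.2, 7.0, 0.0]
[267.3, 37.2, -60.0, 0.2, 7.0, 0.0]
```

>>> drive_tool([
  [-20,0,-25,0,7,0,-1],
  [40,10,-32,0,7,0,-1],
  [100,20,-40,0,7,0,-1],
  [160,30,-47,0,7,0,-1],
  [220,37,-55,0,7,0,-1],
  [267,37,-60,0,7,0,-1],
  [267,37,-60,0,7,0,-1],
  [267,37,-60,0,7,0,-1],
])

```text
t: 14.32
eef_pos: [0.4997, 0.0296, 0.4154]
ee_rot: [-3.14, 0.001, 1.572]
force: [-0.2, -0.9, -0.1]
width: 0.0877
```

Run:
```python
from h import *
st()
w=frame('wrist','w6.png'); W=cloud(w); np.save('w6.npy',W); V=W.reshape(-1,3); V=V[np.isfinite(V[:,0])]
m=(np.hypot(V[:,0]-.44,V[:,1]-.03)<.06)&(V[:,2]>.07)&(V[:,2]<.1); t=V[m]; print(len(t),np.round(circle(t),4),t.min(0).round(3),t.max(0).round(3))
f=frame('top','top4.png'); U=cloud(f).reshape(-1,3); U=U[np.isfinite(U[:,0])]
m=(abs(U[:,2]-.067)<.007)&(np.hypot(U[:,0]-.463,U[:,1]+.33)<.085); t=U[m]; print(len(t), np.round(circle(t),4),t.min(0).round(3),t.max(0).round(3))
b=cv2.resize(f['img'][150:260,300:470],(640,414))
cv2.imwrite('pics/c6.png',cv2.resize(np.vstack([w['img'],b]),(480,600))[:,:,::-1])
```

```text
t 14.32 grasp [0.4994 0.0294 0.2561] rpy [-179.9    0.    90. ] F [-0.2 -0.9 -0.1] w 0.0877 q [ 0.45  0.06 -0.35 -0.   -1.17 -2.02]
643 [0.4404 0.0292 0.0272] [0.411 0.001 0.07 ] [0.469 0.059 0.085]
179 [ 0.4622 -0.328   0.0479] [ 0.411 -0.38   0.06 ] [ 0.513 -0.279  0.074]
```

View pics/c6.png

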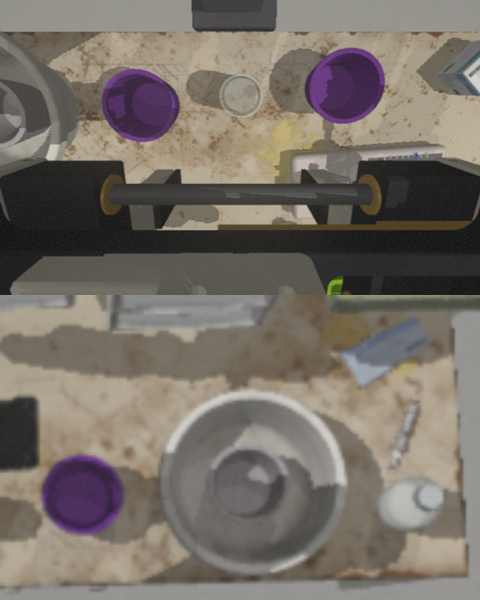

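The bowl stands upright in the basin at (0.462,-0.328), and the jar is at (0.440,0.030). Next I'll pick up the jar.

Run:
```python
from h import *
plan([(.440,.030,.25,90),(.440,.030,.081,90)])
```

```text
[1.2, -59.8, 8.0, -0.1, 0.0, -0.1]
[1.3, -59.6, 177.0, -0.1, 0.0, -0.1]
```

>>> drive_tool([
  [1,-60,8,0,0,0,-1],
  [1,-60,60,0,0,0,-1],
  [1,-60,120,0,0,0,-1],
  [1,-60,160,0,0,0,-1],
  [1,-60,176,0,0,0,-1],
  [1,-60,176,0,0,0,-1],
  [1,-60,176,0,0,0,-1],
])

```text
t: 15.3
eef_pos: [0.4403, 0.0302, 0.2412]
ee_rot: [3.141, -0.0, 1.57]
force: [0.4, -0.7, -0.2]
width: 0.0878
```

Run:
```python
from h import *
st()
```

```text
t 15.3 grasp [0.4405 0.0302 0.0819] rpy [179.9  -0.   90. ] F [ 0.4 -0.7 -0.2] w 0.0878 q [ 0.52  0.16 -0.7   0.   -0.71 -2.09]
```

>>> drive_tool([
  [0,0,0,0,0,0,1],
  [0,0,0,0,0,0,1],
  [0,0,0,0,0,0,1],
  [0,0,0,0,0,0,1],
  [0,0,0,0,0,0,1],
  [0,0,0,0,0,0,1],
  [0,0,0,0,0,0,1],
  [0,0,0,0,0,0,1],
  [0,0,-40,0,0,0,1],
  [0,0,-100,0,0,0,1],
  [0,0,-150,0,0,0,1],
  [0,0,-150,0,0,0,1],
], grip_force=35)

```text
t: 16.8
eef_pos: [0.4406, 0.031, 0.394]
ee_rot: [3.135, -0.003, 1.571]
force: [-0.1, 0.5, -2.0]
width: 0.0585
```

Run:
```python
from h import *
st()
plan([(.462,-.328,.24,90),(.462,-.328,.15,90),(.462,-.328,.095,90)])
```

```text
t 16.8 grasp [0.4417 0.0315 0.2347] rpy [179.6  -0.2  90. ] F [-0.1  0.5 -2. ] w 0.0585 q [ 0.52 -0.03 -0.49  0.   -1.1  -2.09]
[-359.0, 21.3, -5.1, 0.4, -0.2, 0.0]
[-359.3, 20.7, 84.9, 0.4, -0.2, 0.0]
[-359.5, 20.3, 139.9, 0.4, -0.2, 0.0]
```

>>> drive_tool([
  [-60,4,-5,0,0,0,1],
  [-120,8,-5,0,0,0,1],
  [-180,12,-5,0,0,0,1],
  [-240,16,-5,0,0,0,1],
  [-300,20,-5,0,0,0,1],
  [-345,21,-5,0,0,0,1],
  [-359,21,-5,0,0,0,1],
  [-359,21,-5,0,0,0,1],
  [-359,21,-5,0,0,0,1],
  [-359,21,-5,0,0,0,1],
])

```text
t: 18.05
eef_pos: [0.4611, -0.3274, 0.3956]
ee_rot: [3.141, -0.0, 1.572]
force: [-0.3, -0.4, -0.7]
width: 0.0583
```

Run:
```python
from h import *
st()
w=frame('wrist','w7.png'); W=cloud(w); V=W.reshape(-1,3); V=V[np.isfinite(V[:,0])]
m=(abs(V[:,2]-.067)<.007)&(np.hypot(V[:,0]-.463,V[:,1]+.33)<.085); t=V[m]; print(len(t), np.round(circle(t),4) if len(t)>5 else '')
f=frame('top'); V=cloud(f).reshape(-1,3); V=V[np.isfinite(V[:,0])]
m=(abs(V[:,2]-.067)<.007)&(np.hypot(V[:,0]-.463,V[:,1]+.33)<.085); t=V[m]; print(len(t), np.round(circle(t),4) if len(t)>5 else '')
plan([(.462,-.328,.15,90),(.462,-.328,.0945,90)])
```

```text
t 18.05 grasp [ 0.4611 -0.3273  0.2363] rpy [180.   -0.   90.1] F [-0.3 -0.4 -0.7] w 0.0583 q [-0.27  0.19 -0.25 -0.   -1.14 -1.3 ]
1652 [ 0.4644 -0.3288  0.0477]
66 [ 0.4595 -0.3279  0.0458]
[-0.4, 0.9, 87.8, 0.0, 0.0, 0.1]
[-0.4, 0.9, 143.3, 0.0, 0.0, 0.1]
```

View pics/w7.png

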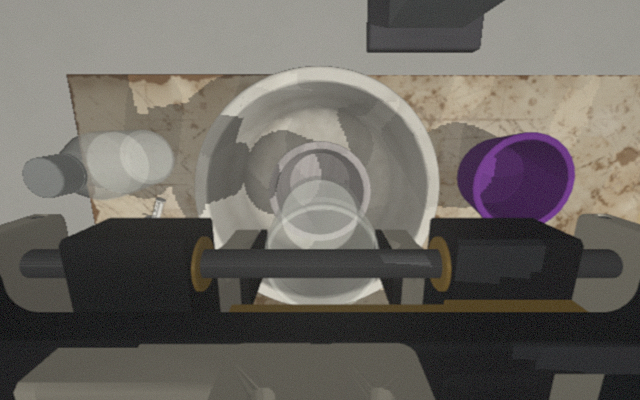

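The jar is centred in the jaws at column 320, with the bowl rim just below and ahead at (321,190). I'll lower it in.

>>> drive_tool([
  [-1,2,40,0,0,0,1],
  [-1,2,80,0,0,0,1],
  [-1,2,115,0,0,0,1],
  [-1,2,135,0,0,0,1],
  [-1,2,143,0,0,0,1],
  [-1,2,143,0,0,0,1],
])

```text
t: 18.9
eef_pos: [0.4634, -0.3293, 0.2531]
ee_rot: [3.141, 0.0, 1.572]
force: [0.7, -0.3, -1.4]
width: 0.0586
```

Run:
```python
from h import *
st()
```

```text
t 18.9 grasp [ 0.4635 -0.3293  0.0938] rpy [180.    0.   90.1] F [ 0.7 -0.3 -1.4] w 0.0586 q [-0.27  0.33 -0.42  0.   -0.82 -1.3 ]
```

>>> drive_tool([
  [0,0,0,0,0,0,0],
  [0,0,0,0,0,0,-0.8],
  [0,0,0,0,0,0,-0.8],
  [0,0,0,0,0,0,-0.8],
  [0,0,-20,0,0,0,-0.8],
  [0,0,-70,0,0,0,-0.8],
  [0,0,-130,0,0,0,-0.8],
  [0,0,-170,0,0,0,-0.8],
  [60,0,-180,0,0,0,-0.8],
  [120,0,-180,0,0,0,-0.8],
  [180,0,-180,0,0,0,-0.8],
  [180,0,-180,0,0,0,-0.8],
])

```text
t: 20.4
eef_pos: [0.4627, -0.1463, 0.4332]
ee_rot: [3.14, -0.001, 1.576]
force: [0.6, 0.0, 0.9]
width: 0.0787
```

Run:
```python
from h import *
st()
f=frame('top','top5.png'); w=frame('wrist'); s=grab_frame('scene')
V=cloud(f).reshape(-1,3); V=V[np.isfinite(V[:,0])]
r=np.hypot(V[:,0]-.463,V[:,1]+.33)
for z0,z1,n in((.062,.075,'bowl'),(.084,.1,'jar')):
    t=V[(V[:,2]>z0)&(V[:,2]<z1)&(r<.075)]; print(n,len(t),np.round(circle(t),4) if len(t)>5 else '')
b=cv2.resize(f['img'][165:255,340:440],(500,450)); c=cv2.resize(s['img'][160:225,330:405],(500,433))
cv2.imwrite('pics/c8.png',cv2.resize(np.vstack([b,c]),None,fx=.66,fy=.66)[:,:,::-1])
# base
V=np.load('top0.npy').reshape(-1,3); V=V[np.isfinite(V[:,0])]
q=V[(abs(V[:,2]-.028)<.006)&(V[:,0]>.48)&(V[:,0]<.68)&(V[:,1]>.03)&(V[:,1]<.4)]
print(cv2.minAreaRect((q[:,:2]*1000).astype(np.float32)),len(q))
```

```text
t 20.4 grasp [ 0.463  -0.1462  0.2739] rpy [179.9  -0.   90.3] F [0.6 0.  0.9] w 0.0787 q [ 0.1   0.02 -0.35 -0.   -1.2  -1.67]
bowl 212 [ 0.4625 -0.3284  0.0467]
jar 52 [ 0.4608 -0.3296  0.0278]
((598.0452880859375, 239.20098876953125), (139.26211547851562, 279.5265197753906), 4.6916303634643555) 1209
```

View pics/c8.png

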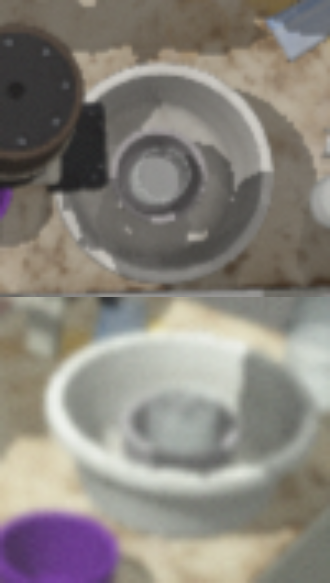

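The nest is right: jar in the steel bowl in the basin, all upright. Next is the light.

```bash
cat >> h.py <<'E'
YB=4.6; PIV=np.array([.606,.160,.058])
def loc(x,y,z): return PIV+R.from_euler('z',YB,degrees=True).apply([x,y,z])
def hp(phi,dx=-.12,r=.2): return loc(dx,r*np.sin(phi),r*np.cos(phi))
E
python3 - <<'E'
from h import *
print(hp(.95,-.11).round(3))
p=hp(.95); plan([(p[0],p[1],.27,94.6),(p[0],p[1],p[2]+.002,94.6)])
E
```

```text
[0.483 0.313 0.174]
[462.1, 10.7, 4.6, 0.0, 0.0, -4.6]
[462.1, 10.7, 98.3, 0.0, 0.0, -4.6]
```

>>> drive_tool([
  [60,0,-10,0,0,0,-1],
  [120,0,-10,0,0,0,-1],
  [180,0,-10,0,0,0,-1],
  [240,0,-10,0,0,0,-1],
  [300,0,-10,0,0,0,-1],
  [360,5,-10,0,0,-4.6,-1],
  [420,11,0,0,0,-4.6,-1],
  [462,11,4,0,0,-4.6,-1],
  [462,11,4,0,0,-4.6,-1],
  [462,11,4,0,0,-4.6,-1],
  [462,11,4,0,0,-4.6,-1],
])

```text
t: 21.92
eef_pos: [0.4744, 0.3112, 0.4288]
ee_rot: [3.141, -0.0, 1.649]
force: [-0.8, -0.4, 0.1]
width: 0.0874
```

Run:
```python
from h import *
st(); w=frame('wrist','w9.png'); V=cloud(w).reshape(-1,3); V=V[np.isfinite(V[:,0])]
t=V[(V[:,2]>.16)&(V[:,2]<.2)&(V[:,0]<.5)&(abs(V[:,1]-.31)<.04)]; print(len(t),t.min(0),t.max(0),t.mean(0))
f=grab_frame('top'); V=cloud(f).reshape(-1,3); V=V[np.isfinite(V[:,0])]
p=hp(.95); plan([(p[0],p[1],p[2]+.002,94.6)])
```

```text
t 21.93 grasp [0.4744 0.3112 0.2695] rpy [180.   -0.   94.5] F [-0.8 -0.4  0.1] w 0.0874 q [ 0.93  0.17 -0.19  0.   -1.21 -2.42]
1495 [0.4411849  0.30144314 0.1674916 ] [0.49994564 0.32254207 0.18543123] [0.46845465 0.31282452 0.18077986]
[1.1, -0.8, 94.6, 0.0, -0.0, -0.1]
```

View pics/w9.png

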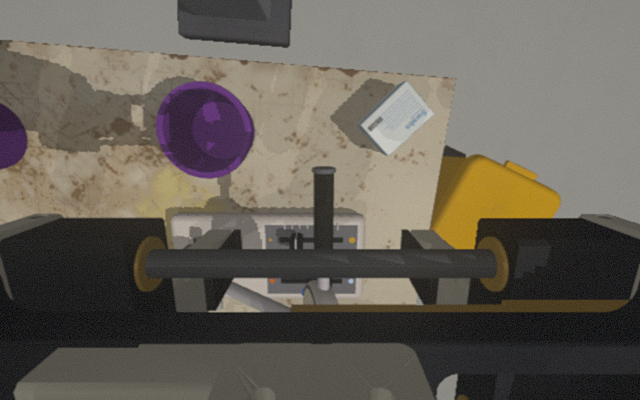

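The handle at column 323 is centred between the fingers. I'll descend and pinch it.

>>> drive_tool([
  [1,-1,50,0,0,0,-1],
  [1,-1,92,0,0,0,-1],
  [1,-1,92,0,0,0,-1],
  [1,-1,92,0,0,0,1],
  [1,-1,92,0,0,0,1],
  [1,-1,92,0,0,0,1],
  [1,-1,92,0,0,0,1],
  [1,-1,92,0,0,0,1],
  [1,-1,92,0,0,0,1],
  [1,-1,92,0,0,0,1],
  [1,-1,92,0,0,0,1],
  [1,-1,92,0,0,0,1],
], grip_force=25)

```text
t: 23.52
eef_pos: [0.4728, 0.3132, 0.3365]
ee_rot: [-3.141, 0.001, 1.651]
force: [0.3, -2.2, 0.4]
width: 0.0153
```

Run:
```python
from h import *
st()
for r in np.arange(.95,-.86,-.1): print(round(r,2),end=' '); p=hp(r); plan([(*(p+[0,0,.004]),94.6)])
```

```text
t 23.52 grasp [0.4728 0.3131 0.1772] rpy [-180.     0.    94.6] F [ 0.3 -2.2  0.4] w 0.0153 q [ 0.93  0.24 -0.32  0.   -1.01 -2.42]
0.95 [-0.7, 0.5, 0.2, -0.0, 0.0, -0.0]
0.85 [-13.1, 0.5, -15.5, -0.0, 0.0, -0.0]
0.75 [-27.1, 0.5, -29.8, -0.0, 0.0, -0.0]
0.65 [-42.4, 0.5, -42.7, -0.0, 0.0, -0.0]
0.55 [-58.9, 0.5, -54.0, -0.0, 0.0, -0.0]
0.45 [-76.4, 0.5, -63.5, -0.0, 0.0, -0.0]
0.35 [-94.9, 0.5, -71.3, -0.0, 0.0, -0.0]
0.25 [-114.0, 0.5, -77.2, -0.0, 0.0, -0.0]
0.15 [-133.6, 0.5, -81.2, -0.0, 0.0, -0.0]
0.05 [-153.5, 0.5, -83.2, -0.0, 0.0, -0.0]
-0.05 [-173.4, 0.5, -83.1, -0.0, 0.0, -0.0]
-0.15 [-193.3, 0.5, -81.1, -0.0, 0.0, -0.0]
-0.25 [-212.9, 0.5, -77.1, -0.0, 0.0, -0.0]
-0.35 [-232.0, 0.5, -71.2, -0.0, 0.0, -0.0]
-0.45 [-250.4, 0.5, -63.4, -0.0, 0.0, -0.0]
-0.55 [-268.0, 0.5, -53.8, -0.0, 0.0, -0.0]
-0.65 [-284.5, 0.5, -42.5, -0.0, 0.0, -0.0]
-0.75 [-299.7, 0.5, -29.6, -0.0, 0.0, -0.0]
-0.85 [-313.7, 0.5, -15.3, -0.0, 0.0, -0.0]
```

>>> drive_tool([
  [-13,0,-15.5,0,0,0,1],
  [-27,0,-30,0,0,0,1],
  [-42,0,-42.5,0,0,0,1],
  [-59,0,-54,0,0,0,1],
  [-76,0,-63.5,0,0,0,1],
  [-95,0,-71,0,0,0,1],
  [-114,0,-77,0,0,0,1],
  [-133.5,0,-81,0,0,0,1],
  [-133.5,0,-81,0,0,0,1],
])

```text
t: 24.65
eef_pos: [0.483, 0.18, 0.4189]
ee_rot: [3.141, -0.002, 1.65]
force: [-8.7, 3.5, 10.8]
width: 0.0151
```

Run:
```python
from h import *
st()
for r in np.arange(.05,-.86,-.1): print(round(r,2),end=' '); p=hp(r); plan([(*(p+[0,0,.004]),94.6)])
```

```text
t 24.65 grasp [0.4831 0.1804 0.2596] rpy [ 1.80e+02 -1.00e-01  9.46e+01] F [-8.7  3.5 10.8] w 0.0151 q [ 0.74  0.08 -0.31 -0.   -1.17 -2.23]
0.05 [-19.8, 1.0, -0.9, 0.0, -0.1, -0.0]
-0.05 [-39.8, 1.0, -1.0, 0.0, -0.1, -0.0]
-0.15 [-59.7, 1.0, 1.0, 0.0, -0.1, -0.0]
-0.25 [-79.3, 1.0, 4.9, 0.0, -0.1, -0.0]
-0.35 [-98.4, 1.0, 10.8, 0.0, -0.1, -0.0]
-0.45 [-116.9, 1.0, 18.5, 0.0, -0.1, -0.0]
-0.55 [-134.4, 1.0, 28.0, 0.0, -0.1, -0.0]
-0.65 [-151.0, 1.1, 39.3, 0.0, -0.1, -0.0]
-0.75 [-166.3, 1.1, 52.1, 0.0, -0.1, -0.0]
-0.85 [-180.2, 1.1, 66.5, 0.0, -0.1, -0.0]
```

>>> drive_tool([
  [-20,-0.5,-2,0,0,0,1],
  [-40,-0.5,-2,0,0,0,1],
  [-60,-0.5,0,0,0,0,1],
  [-79,-0.5,4,0,0,0,1],
  [-98,-0.5,10,0,0,0,1],
  [-117,-0.5,17.5,0,0,0,1],
  [-134,-0.5,27,0,0,0,1],
  [-151,-0.5,38,0,0,0,1],
  [-166,-0.5,51,0,0,0,1],
  [-180,-0.5,65,0,0,0,1],
  [-180,-0.5,65,0,0,0,1],
])

```text
t: 26.02
eef_pos: [0.4974, 0.0008, 0.3509]
ee_rot: [-3.141, -0.002, 1.65]
force: [-1.5, 4.1, -9.8]
width: 0.015
```

Run:
```python
from h import *
st(); print(hp(-.85).round(4))
```

```text
t 26.02 grasp [0.4973 0.0011 0.1916] rpy [-1.80e+02 -1.00e-01  9.45e+01] F [-1.5  4.1 -9.8] w 0.015 q [ 0.4   0.11 -0.45 -0.   -1.01 -1.89]
[0.4984 0.0006 0.19  ]
```

>>> drive_tool([
  [0,0,0,0,0,0,0.3],
  [0,0,0,0,0,0,0.3],
  [0,0,0,0,0,0,0.3],
  [0,0,0,0,0,0,0.3],
  [0,0,-40,0,0,0,0.3],
  [0,0,-90,0,0,0,0.3],
  [60,0,-100,0,0,0,0.3],
  [120,0,-100,0,0,0,0.3],
  [180,30,-100,0,0,0,0.3],
  [240,70,-90,0,0,0,0.3],
  [270,100,-90,0,0,0,0.3],
  [270,100,-90,0,0,0,0.3],
])

```text
t: 27.52
eef_pos: [0.577, 0.2813, 0.4398]
ee_rot: [-3.139, 0.002, 1.653]
force: [-0.6, -0.2, -0.6]
width: 0.0307
```

Run:
```python
from h import *
st(); w=frame('wrist','w10.png'); f=frame('top','top10.png')
W=cloud(w);np.save('w10.npy',W)
b=cv2.resize(f['img'][150:260,170:330],(640,440))
cv2.imwrite('pics/c10.png',cv2.resize(np.vstack([w['img'],b]),(457,600))[:,:,::-1])
cv2.imwrite('pics/w10b.png',cv2.resize(w['img'],(800,500))[:,:,::-1])
```

```text
t 27.52 grasp [0.5767 0.281  0.2805] rpy [-1.799e+02  1.000e-01  9.470e+01] F [-0.6 -0.2 -0.6] w 0.0307 q [ 0.76  0.29 -0.01  0.   -1.28 -2.25]
```

View pics/c10.png

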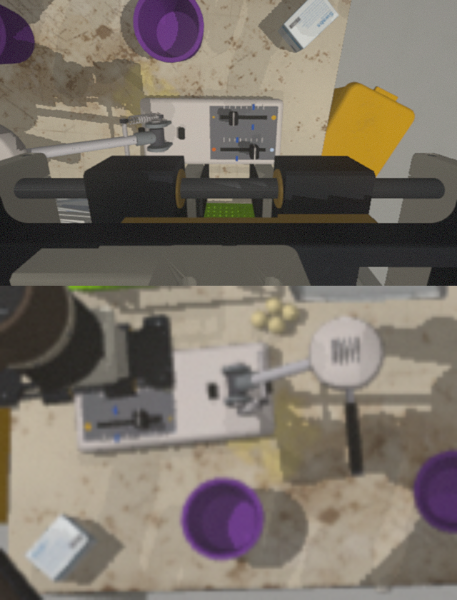

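The light is over to the right: the head is at (345,352) and the handle at (353,435) in the lower half. Both caps and the blue marks are now clear, so I'll locate them from depth and colour.

Run:
```python
from h import *
W=np.load('w10.npy'); im=cv2.imread('pics/w10.png').astype(int)
L=R.from_euler('z',-YB,degrees=True).apply((W-PIV).reshape(-1,3)).reshape(W.shape)
ok=np.isfinite(W[...,0])&(abs(L[...,0])<.06)&(L[...,1]>.05)&(L[...,1]<.22)
m=ok&(W[...,2]>.046)&(W[...,2]<.066)
n,lab,stt,c=cv2.connectedComponentsWithStats(m.astype(np.uint8))
for i in range(1,n):
    if stt[i,4]>20:
        p=L[lab==i]; print('cap',stt[i],p.mean(0).round(4),p.min(0).round(4),p.max(0).round(4), W[lab==i][:,2].max().round(4))
b=ok&(W[...,2]<.04)&(im[...,0]>im[...,2]+60)&(im[...,0]>im[...,1]+30)
n,lab,stt,c=cv2.connectedComponentsWithStats(b.astype(np.uint8))
for i in range(1,n):
    if stt[i,4]>2: print('blue',stt[i],L[lab==i].mean(0).round(4))
bb=np.isfinite(W[...,0])&(W[...,2]>.022)&(W[...,2]<.034)&(abs(L[...,0])<.09)&(L[...,1]>-.06)&(L[...,1]<.25)
q=L[bb]; print('base',np.percentile(q,[.5,99.5],axis=0).round(3))
```

```text
cap [320 157  14  19 245] [-0.0354  0.1292 -0.0023] [-0.0461  0.1217 -0.0112] [-0.0241  0.1374  0.0004] 0.0584
cap [349 204  14  20 231] [ 0.0239  0.1665 -0.0025] [ 0.0141  0.159  -0.012 ] [0.0363 0.1746 0.0006] 0.0586
blue [354 146   2   8  15] [-0.0526  0.1652 -0.0278]
blue [353 174   3   8  19] [-0.017   0.1654 -0.0278]
blue [331 192   3   8  20] [ 0.007   0.1375 -0.028 ]
blue [330 219   3   6  15] [ 0.0425  0.1368 -0.0276]
base [[-0.066 -0.035 -0.035]
 [ 0.055  0.216 -0.026]]
```

View pics/w10b.png

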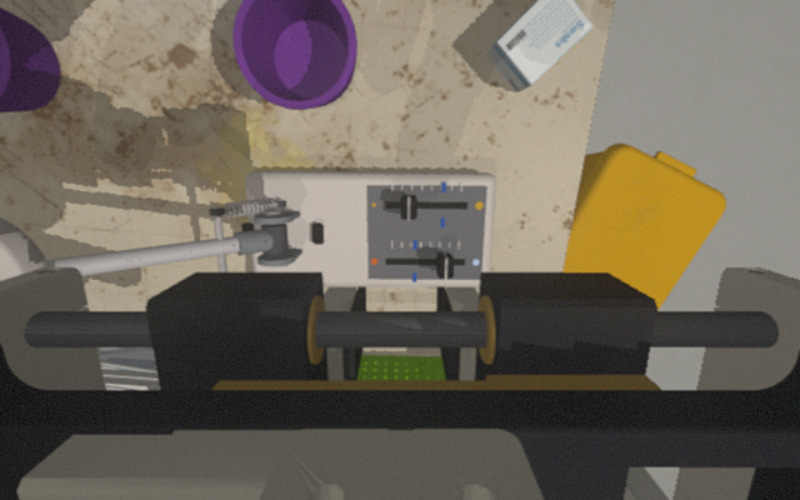

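The dimmer has to move +35.6 mm and the warmth slider -29.7 mm along the base. Dimmer first.

Run:
```python
from h import *
a=loc(-.0352,.1297,0)[:2]; b=loc(-.0352,.1653,0)[:2]
plan([(*a,.12,94.6),(*a,.053,94.6),(*b,.053,94.6)])
```

```text
[9.1, -14.2, 163.5, -0.1, 0.1, 0.0]
[9.2, -14.2, 230.5, -0.1, 0.1, 0.0]
[44.8, -14.1, 230.5, -0.1, 0.1, 0.0]
```

>>> drive_tool([
  [9,-14,50,0,0,0,0.2],
  [9,-14,110,0,0,0,0.2],
  [9,-14,163,0,0,0,0.2],
  [9,-14,210,0,0,0,0.2],
  [9,-14,230,0,0,0,0.2],
  [9,-14,230,0,0,0,0.2],
], grip_force=20)

```text
t: 28.38
eef_pos: [0.5602, 0.2848, 0.2118]
ee_rot: [-3.14, 0.001, 1.65]
force: [-0.2, 0.5, 0.9]
width: 0.0345
```

>>> drive_tool([
  [0,0,0,0,0,0,1],
  [0,0,0,0,0,0,1],
  [0,0,0,0,0,0,1],
  [0,0,0,0,0,0,1],
  [0,0,0,0,0,0,1],
  [12,0,0,0,0,0,1],
  [24,0,0,0,0,0,1],
  [35.6,0,0,0,0,0,1],
  [35.6,0,0,0,0,0,1],
  [35.6,0,0,0,0,0,1],
])

```text
t: 29.62
eef_pos: [0.5583, 0.3224, 0.2141]
ee_rot: [3.139, -0.002, 1.652]
force: [-2.3, 1.0, 6.3]
width: 0.0159
```

```bash
cat >> h.py <<'E'
def lst():
    s=get_state(); g=s['eef_pos']+R.from_euler('xyz',s['ee_rot']).apply([0,0,tcp_to_grasp]); print('local',R.from_euler('z',-YB,degrees=True).apply(g-PIV).round(4))
E
python3 - <<'E'
from h import *
st(); lst()
a=loc(.0248,.1667,0)[:2]; b=loc(.0248,.1372,0)[:2]
plan([(*a,.12,94.6),(*a,.053,94.6)])
E
```

```text
t 29.62 grasp [0.5586 0.3227 0.0548] rpy [ 1.799e+02 -1.000e-01  9.460e+01] F [-2.3  1.   6.3] w 0.0159 q [ 0.83  0.48 -0.28  0.   -0.81 -2.32]
local [-0.0342  0.166  -0.0032]
[1.1, 59.5, -63.8, 0.1, -0.1, 0.0]
[0.9, 59.3, 3.2, 0.1, -0.1, 0.0]
```

>>> drive_tool([
  [0,0,0,0,0,0,0.2],
  [0,0,0,0,0,0,0.2],
  [0,0,0,0,0,0,0.2],
  [0,0,-50,0,0,0,0.2],
  [1,59,-55,0,0,0,0.2],
  [1,59,-55,0,0,0,0.2],
  [1,59,-10,0,0,0,0.2],
  [1,59,1,0,0,0,0.2],
  [1,59,1,0,0,0,0.2],
])

```text
t: 30.75
eef_pos: [0.6163, 0.327, 0.2107]
ee_rot: [-3.14, 0.002, 1.651]
force: [-0.7, 0.5, 0.4]
width: 0.0349
```

Run:
```python
from h import *
st(); lst()
```

```text
t 30.75 grasp [0.616  0.3267 0.0514] rpy [-1.799e+02  1.000e-01  9.460e+01] F [-0.7  0.5  0.4] w 0.0349 q [ 0.77  0.56 -0.15  0.   -0.87 -2.26]
local [ 0.0233  0.1654 -0.0066]
```

>>> drive_tool([
  [0,0,-1,0,0,0,1],
  [0,0,-1,0,0,0,1],
  [0,0,-1,0,0,0,1],
  [0,0,-1,0,0,0,1],
  [0,0,-1,0,0,0,1],
  [-10,0,-1,0,0,0,1],
  [-20,0,-1,0,0,0,1],
  [-28.5,0,-1,0,0,0,1],
  [-28.5,0,-1,0,0,0,1],
  [-28.5,0,-1,0,0,0,1],
])

```text
t: 32.0
eef_pos: [0.6192, 0.2985, 0.2139]
ee_rot: [3.14, -0.0, 1.651]
force: [-0.9, -1.2, 7.4]
width: 0.0162
```

Run:
```python
from h import *
st(); lst()
```

```text
t 32.0 grasp [0.6194 0.2986 0.0546] rpy [179.9  -0.   94.6] F [-0.9 -1.2  7.4] w 0.0162 q [ 0.73  0.54 -0.17  0.   -0.86 -2.22]
local [ 0.0244  0.137  -0.0034]
```

>>> drive_tool([
  [0,0,0,0,0,0,0.2],
  [0,0,0,0,0,0,0.2],
  [0,0,0,0,0,0,0.2],
  [0,0,-50,0,0,0,0.2],
  [0,0,-110,0,0,0,0.2],
  [0,0,-170,0,0,0,0.2],
  [20,20,-225,0,0,0,0.2],
  [30,0,-225,0,0,0,0.2],
  [30,0,-225,0,0,0,0.2],
  [30,0,-225,0,0,0,0.2],
])

```text
t: 33.25
eef_pos: [0.6162, 0.3286, 0.4363]
ee_rot: [-3.14, 0.001, 1.652]
force: [0.1, 0.0, 0.2]
width: 0.0348
```

Run:
```python
from h import *
st(); w=frame('wrist','w11.png'); W=cloud(w); im=w['img'][:,:,::-1].astype(int)
L=R.from_euler('z',-YB,degrees=True).apply((W-PIV).reshape(-1,3)).reshape(W.shape)
ok=np.isfinite(W[...,0])&(abs(L[...,0])<.065)&(L[...,1]>.05)&(L[...,1]<.22)
m=ok&(W[...,2]>.046)&(W[...,2]<.066)
n,lab,stt,c=cv2.connectedComponentsWithStats(m.astype(np.uint8))
for i in range(1,n):
    if stt[i,4]>20:
        p=L[lab==i]; print('cap',stt[i],p.mean(0).round(4),p.min(0).round(4),p.max(0).round(4))
b=ok&(W[...,2]<.04)&(im[...,0]>im[...,2]+60)&(im[...,0]>im[...,1]+30)
n,lab,stt,c=cv2.connectedComponentsWithStats(b.astype(np.uint8))
for i in range(1,n):
    if stt[i,4]>2: print('blue',stt[i],L[lab==i].mean(0).round(4))
f=frame('top','top11.png'); V=cloud(f).reshape(-1,3); V=V[np.isfinite(V[:,0])]
r=np.hypot(V[:,0]-.463,V[:,1]+.33)
for z0,z1,nm in((.062,.075,'bowl'),(.084,.1,'jar')):
    t=V[(V[:,2]>z0)&(V[:,2]<z1)&(r<.075)]; print(nm,len(t),np.round(circle(t),4))
b=cv2.resize(f['img'][150:260,170:470],(800,293)); a=cv2.resize(w['img'][40:240,120:520],(600,300)); a=cv2.copyMakeBorder(a,0,0,0,200,0)
cv2.imwrite('pics/c11.png',np.vstack([a,b])[:,:,::-1])
```

```text
t 33.25 grasp [0.6159 0.3284 0.277 ] rpy [-1.799e+02  1.000e-01  9.460e+01] F [0.1 0.  0.2] w 0.0348 q [ 0.77  0.38  0.12 -0.   -1.31 -2.26]
cap [314 120  13  20 246] [-0.0345  0.166  -0.0018] [-0.0455  0.1591 -0.0048] [-0.0241  0.173   0.0004]
cap [290 171  13  20 241] [ 0.0243  0.1373 -0.0023] [ 0.0142  0.1298 -0.011 ] [0.0359 0.1445 0.0003]
blue [319 111   2   7  14] [-0.0528  0.1653 -0.0278]
blue [318 140   3   8  21] [-0.0172  0.1647 -0.028 ]
blue [296 160   3   7  20] [ 0.007   0.1369 -0.0276]
blue [297 191   2   3   6] [ 0.0445  0.1368 -0.0277]
bowl 188 [ 0.4629 -0.3284  0.0468]
jar 47 [ 0.4608 -0.3295  0.0277]
```

View pics/c11.png

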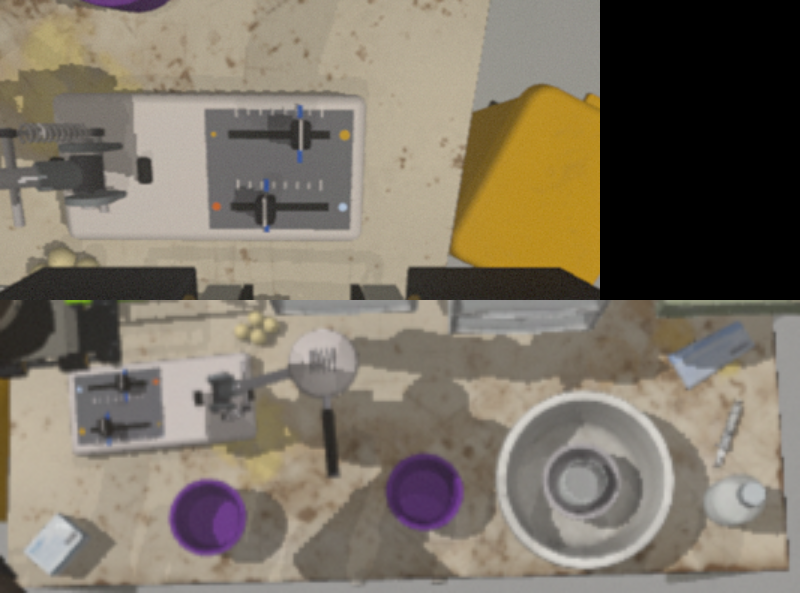

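Everything checks: both caps lie on their blue marks (300,133 and 265,208), the light is on its right stop, the nest is intact, and the gripper is free. I'm handing in.

```bash
python3 -c "
from h import *
print(job_done())"
```

```text
the job is handed in; nothing more can be done
None
```

The job is done and handed in at about 33 s of robot time.

- **Nest:** I took the jar out of the basin, set the small steel bowl in the basin, and put the jar back in the bowl. No big bowl was present at this start. The last check put the bowl at (0.463, -0.328) and the jar at (0.461, -0.330), both upright.
- **Light:** I pinched the handle and carried the lamp over upright to its working stop on the right. The last picture shows it resting there.
- **Controls:** I moved these only after the light was over. The last depth reading puts the brightness slider about 0.9 mm and the colour-warmth slider about 0.4 mm from their blue marks; the limit is 5 mm.
- **Left alone:** I did not touch the saline bottle, the swab box or the purple bowls, and the arm ended clear of everything.

No check failed. My first two estimates of the jar's position disagreed by about 1 cm, so I measured it again from close up before gripping it.

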